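# Pack the last carton and lock the vaccine carrier

## Task

Get the vaccine carrier ready for transport: stand the last small carton upright in the gap between the two cartons in the back row, lowering it in under the open lid and not dropping it, then press the lid shut until its catches snap, and slide the transport lock's finger tab all the way home to its end stop. Leave the other things on the worktop where they are.

Things in the scene. Friction and masses are not known exactly. Their poses are not given: they have to be found in the camera images.
- carrier: Vaccine carrier, light grey-blue, fixed: 260 mm deep (x) by 360 mm wide (y), rim 150 mm up, walls 30 mm. Origin: centre of the underside, on the worktop; front is -x, z up. Inside floor z = 50 mm. Back row: two fixed cartons at x 14 to 99, y 61 to 149 and y -149 to -61 mm, tops at z = 126 mm. Front row: fixed flat coolant pack, x -97 to -1 mm, top at z = 83 mm.
- gap (a point): Centre of the floor of the free gap in the back row, 122 mm wide (carrier's y), 100 mm deep (carrier's x, from coolant pack to back wall), z = 50 mm; axes as the carrier's. The open lid hangs over it: reach in with the tool leaning about 30 degrees from vertical, hand towards the carrier's front, fingertips towards its back.
- carton_mid (a point): Centre (half-way up) of the loose small white carton, 80 mm (its x) by 50 mm (its y) by 76 mm high, standing on the worktop, about 0.15 kg. Its 50 mm width is what fits between the fingers; its 80 mm side goes front to back in the gap.
- lid (a joint): Opening angle of the carrier's lid, rad: 0 = shut and snapped, stop at 1.1. Stiff hinge: the lid stays at any angle. Moving it takes 2 to 4 N at the pressing point; near 0.05 rad two spring catches at the front resist, and 10 to 15 N presses it past them (by 0.02 rad), when they snap and draw it shut.
- lid_axis (a point): Middle of the lid's hinge line, along the carrier's y on top of its back wall (carrier x = 130, z = 150 mm). Fixed; axes as the carrier's. From here the lid runs to the front: a 260 by 360 mm slab 40 mm thick, with an 8 mm raised panel on top and an 18 mm deep plug underneath.
- lid_press (a point): Point on the lid's outer (top) face, on its middle line, 190 mm from the hinge line along the lid and 48 mm above the lid's underside; moves with the lid. Its z axis is the outward normal. Pushing here along -z closes the lid; shut, this face is level, 198 mm above the worktop.
- lock (a joint): Position of the transport lock's sliding bolt, m: 0 = open, 0.045 = end stop, bolt right through the steel eye on the lid's front edge. Slides along the carrier's +y with about 2.5 N of friction and stays where it is left. Beyond 0.014 the bolt's end is in the eye's way: then an open lid cannot shut, so the lid comes first.
- lock_tab (a point): Grip point of the lock's finger tab: a steel tab on the bolt at the carrier's front, 16 mm wide (carrier's y), 12 mm thick, 48 mm long, leaning 35 degrees from vertical to the front. The point is on its middle line, 14 mm below its free end, 40 mm from the bolt's axis; the bolt guides rise to 10 mm from that axis. Moves with the bolt; axes as the carrier's.
- big_carton: Bystander: larger white carton lying flat, 100 (x) by 180 (y) by 55 mm high. Origin: centre of its underside. Leave it.
- logger: Bystander: white hand-held temperature logger, 50 (x) by 95 (y) by 22 mm. Origin: centre of its underside. Leave it.
- coolant_pack: Bystander: spare flat coolant pack, 160 (x) by 95 (y) by 33 mm. Origin: centre of its underside. Leave it.

How it is judged:
By the outcome, as a careful person would: the job done as asked, in the order asked, and still so for the second after the job is handed in, with the robot touching nothing.
It also fails if it takes over 72 s, if anything falls off the work surface, if the arm or the gripper's body presses on something with over 40 N, if the wrist force passes 120 N, or if a joint passes its speed limit or range.

## Robot

A 7-joint arm with a two-finger parallel gripper is mounted at the origin on the work surface. World frame = base frame: x ahead of the robot, y to its left, z up, the work surface at z = 0. Lengths are in m, angles in rad, forces in N, time in s.
With the tool pointing down it reaches from about 0.4 to 0.85 m from the base axis. Payload 10.4 kg.
Tool frame: the origin (TCP) lies where the fingers leave the gripper's body, on its centre line; the fingertips stand 73 mm ahead of it and the grasp point (between the pads) lies 54 mm ahead of it; z points along the fingers, y is the direction in which the jaws open and shut (so a half turn about z gives the same grasp; the last joint's range is limited). The gripper opens to 85 mm and grips with 20 to 120 N. Pads are 22 mm wide; open, the fingers measure 114 mm over their backs; the gripper's body (76 mm by 85 mm) begins 54 mm behind the grasp point. The pads swing forward as they close: fully open they stand 13 mm farther back than shut.
Start: joints at [1.125, 0.332, -0.065, 1.46, 0.022, 1.35, -0.088], TCP at [0.256, -0.57, 0.304] pointing down, gripper open.
Joint ranges: [-2.6, 2.6], [-0.5, 2.12], [-1.47, 1.34], [0.16, 2.42], [-1.27, 4.41], [0.06, 2.06], [-2.6, 2.6]. Speed limits (rad/s): [2.22, 2.22, 2.79, 2.79, 3.14, 3.14, 3.14].

## Interface

Orientations are given as a unit quaternion [x, y, z, w].
In Python, from workcell import get_obs, camera, camera_model, hand_in gives the robot as it stands.
- The arm moves only by the shell command python3 -m crank 'ROWS' [FORCE]. ROWS is text: rows parted by semicolons, each of 7 numbers parted by spaces: the shift along the tool's x, y, z in units of 40 mm (1.0 is 40 mm), then the turn, a rotation vector about the tool's x, y, z in units of 8 degrees (1.0 is 8 degrees), then the finger opening in mm, from 0 to 85.4. In form: x y z ax ay az jaw; .... A call has exactly 10 rows; each row shifts and turns the pose as measured when the row begins, along the tool's axes as they then stand; what a row does not reach is not made up. A row lasts 1/10 s, in which the tool goes at most 50 mm and 8.59 degrees, less where a joint would pass 70% of its speed; a pose out of reach is approached as far as the arm can. A call is refused whole if a number of a shift passes 1 or a number of a turn 1, either way. A call with a gripper value outside its range is refused whole. The fingers move at their own pace and stop on an object; FORCE is the grip in N (left out, the last holds). Time passes only in rows, so rows that do not move let the fingers close, or fill a call up. It gives the time, the measured TCP pose, the force and the opening at its end, in the units of the state.
- get_obs(): the state, without advancing time (a new reading comes with each control period).
- camera(name): name is "side" or "top" or "wrist"; returns (picture, depth): 420x560x3 uint8, red, green, blue; 420x560 float32, m along the optical axis (not along the pixel's ray), 0 where there is no reading.
- camera_model(name): a dict with "fx", "fy", "cx", "cy" (pixels), "position" and "rotation" of the camera in the world; the wrist camera has in their place "hand_eye" (4x4, takes a point from camera to tool coordinates, whose origin is the TCP and whose axes are the flange's). Camera axes: x right, y up, looking along -z (the intrinsics and any distortion apply to the point x, -y, -z); pixel columns grow to the right and rows downward; lengths in m; the calibration is good to about 2 mm. A picture is of the moment at which its call begins: read the wrist's pose just before it. camera_model takes no time and is no camera call.
- hand_in(): hands the job in, once; it reports no verdict.
The state is a dict: "clock": time; "joint_pos": joint angles; "joint_velocities": joint speeds; "tau": joint torques, N m; "position": TCP position; "ee_rot": TCP orientation; "ft_force": force on the tool from outside, world axes, zero at the start; "torque": the same for the moment, N m; "grip_width": opening from 0.0 (shut) to 1.0 (fully open).
Only numpy, scipy, OpenCV 4.12 (cv2) and the standard library are available. Lean on these libraries where they do the work, as an engineer would, in place of code of your own. Each camera call takes 0.05 s, during which the arm holds its last target.

## Working session

There is one attempt and no reset: what is moved stays moved. The work goes in short steps, Python scripts to look and compute and a shell command to move; the robot and the scene stay as the last step left them, time stands still between calls to the robot, and variables do not carry over. Pictures are saved under pics/ and viewed, and the job is handed in when it is done.

```bash
ls; mkdir -p pics; python3 - <<'E'
from workcell import *
import cv2,numpy as np
print(get_obs())
for n in("side","top"):
    p,d=camera(n); cv2.imwrite(f"pics/{n}0.png",p[:,:,::-1]); np.savez(f"pics/{n}0.npz",p=p,d=d); print(n,camera_model(n))
print(camera_model("wrist"))
E
```

```text
pics
{'clock': 0.0, 'joint_pos': array([ 1.12542705,  0.33286418, -0.0647093 ,  1.46095397,  0.02156601,
        1.34989261, -0.08849733]), 'joint_velocities': array([-0.00016338,  0.00073548, -0.00029657,  0.00029054,  0.00024267,
       -0.00201418,  0.00038692]), 'tau': array([-5.06310171e-04, -6.25442505e+01,  4.84480674e-02, -3.91605806e+01,
        1.59984932e-02,  9.83984792e-03, -1.11489530e-04]), 'position': array([ 0.25632844, -0.56971472,  0.30311463]), 'ee_rot': array([ 9.77738439e-01,  2.09826207e-01, -1.64285228e-04, -6.92974695e-04]), 'ft_force': array([-0.37689861,  0.83873717, -0.45135797]), 'torque': array([ 0.0314847 , -0.01606986,  0.0035068 ]), 'grip_width': 0.9946271845553505}
side {'fx': 473.3668260991953, 'fy': 473.3668260991953, 'cx': 281.67210743516944, 'cy': 215.95469888321804, 'position': array([0.70368443, 0.55938326, 1.64257395]), 'rotation': array([0.02567586, 0.15885055, 0.97012679, 0.18155236])}
top {'fx': 546.6379693758083, 'fy': 546.6379693758083, 'cx': 282.76996543099943, 'cy': 215.07086230097528, 'position': array([0.41759827, 0.07504751, 1.88381171]), 'rotation': array([-0.02524064,  0.02068006,  0.71328458, -0.70011453])}
{'fx': 351.8109999084609, 'fy': 351.8109999084609, 'cx': 281.867648296748, 'cy': 210.0565497480278, 'hand_eye': array([[ 1.03459140e-04,  9.62262368e-01,  2.72123362e-01,
         6.86003212e-02],
       [ 9.99999676e-01,  1.17664182e-04, -7.96267249e-04,
         5.38785724e-04],
       [-7.98237181e-04,  2.72123357e-01, -9.62262044e-01,
        -6.97421594e-02],
       [ 0.00000000e+00,  0.00000000e+00,  0.00000000e+00,
         1.00000000e+00]])}
```

View pics/side0.png

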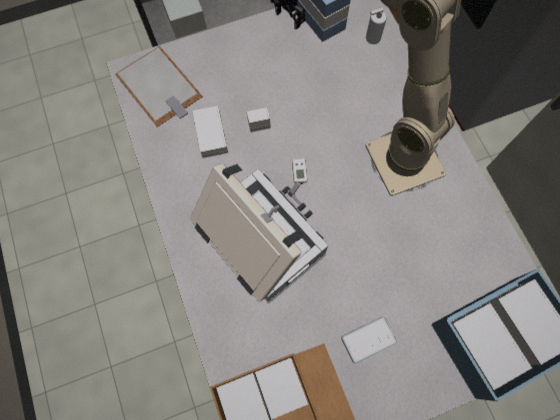

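View pics/top0.png

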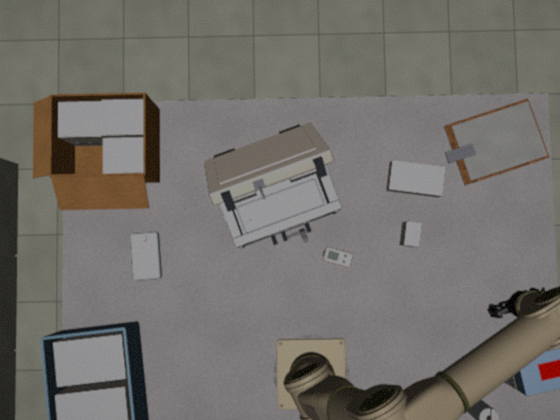

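The top view shows the small carton at about (411,234), the carrier at about (275,190) with its lock at about (295,233), and the logger at (338,257). The big carton is at (417,178). Next I'll turn these pixels into positions.

```bash
cat > h.py <<'E'
import numpy as np,cv2
from scipy.spatial.transform import Rotation as R
from workcell import *
def cloud(name,d,pose=None):
    m=camera_model(name)
    v,u=np.mgrid[0:d.shape[0],0:d.shape[1]]
    P=np.stack([(u-m['cx'])/m['fx']*d,-(v-m['cy'])/m['fy']*d,-d],-1)
    if 'hand_eye' in m:
        T=m['hand_eye'];P=P@T[:3,:3].T+T[:3,3]
        p,q=pose;P=P@R.from_quat(q).as_matrix().T+p
    else: P=P@R.from_quat(m['rotation']).as_matrix().T+m['position']
    P[d<=0]=np.nan
    return P
def px(name,X):
    m=camera_model(name)
    c=(np.atleast_2d(X)-m['position'])@R.from_quat(m['rotation']).as_matrix()
    return np.c_[m['cx']+m['fx']*c[:,0]/-c[:,2],m['cy']-m['fy']*c[:,1]/-c[:,2]]
E
python3 - <<'E'
from h import *
np.set_printoptions(precision=3,suppress=True)
for n,pts in(("top",[(300,300),(411,234),(408,232),(417,178),(338,257),(280,205),(265,185),(260,170),(145,255),(290,235),(305,234)]),("side",[(200,300),(258,115),(210,130),(299,172),(285,230),(240,230)])):
    z=np.load(f"pics/{n}0.npz");P=cloud(n,z['d']);np.save(f"pics/{n}P.npy",P)
    for u,v in pts: print(n,u,v,P[v,u])
P=np.load("pics/topP.npy");
for nm,(u0,u1,v0,v1),zl,zh in(("carton",(395,428,215,252),.068,.09),("big",(380,452,150,205),.045,.07),("logger",(318,358,242,272),.015,.03)):
    Q=P[v0:v1,u0:u1].reshape(-1,3);Q=Q[(Q[:,2]>zl)&(Q[:,2]<zh)]
    r=cv2.minAreaRect((Q[:,:2]*1000).astype(np.float32));print(nm,len(Q),r,np.median(Q[:,2]))
E
```

```text
top 300 300 [0.249 0.033 0.006]
top 411 234 [ 0.465 -0.336  0.078]
top 408 232 [ 0.471 -0.327  0.076]
top 417 178 [ 0.654 -0.369  0.051]
top 338 257 [ 0.393 -0.1    0.012]
top 280 205 [0.569 0.094 0.08 ]
top 265 185 [0.601 0.132 0.368]
top 260 170 [0.643 0.145 0.371]
top 145 255 [0.412 0.553 0.038]
top 290 235 [0.467 0.063 0.152]
top 305 234 [0.468 0.017 0.176]
side 200 300 [ 0.892  0.224 -0.005]
side 258 115 [ 0.466 -0.335  0.084]
side 210 130 [ 0.653 -0.355  0.061]
side 299 172 [ 0.398 -0.089  0.022]
side 285 230 [0.536 0.122 0.092]
side 240 230 [0.683 0.14  0.325]
carton 350 ((464.432373046875, -339.52569580078125), (51.745845794677734, 79.81584930419922), 81.26242065429688) 0.07580528485602189
big 1573 ((653.335205078125, -366.1045227050781), (182.22744750976562, 102.12432098388672), 81.89630126953125) 0.0546619458796449
logger 349 ((390.12152099609375, -93.66215515136719), (99.26294708251953, 56.0136833190918), 73.41022491455078) 0.021698477586688192
```

```bash
python3 - <<'E'
from h import *
p=cv2.imread("pics/top0.png")[110:260,190:360];cv2.imwrite("pics/topc.png",cv2.resize(p,None,fx=4.6,fy=4,interpolation=3) if 0 else cv2.resize(p,None,fx=4,fy=4,interpolation=3))
p=cv2.imread("pics/side0.png")[95:305,185:335];cv2.imwrite("pics/sidec.png",cv2.resize(p,None,fx=2.8,fy=2.8,interpolation=3))
E
```

```text
(no output)
```

View pics/topc.png

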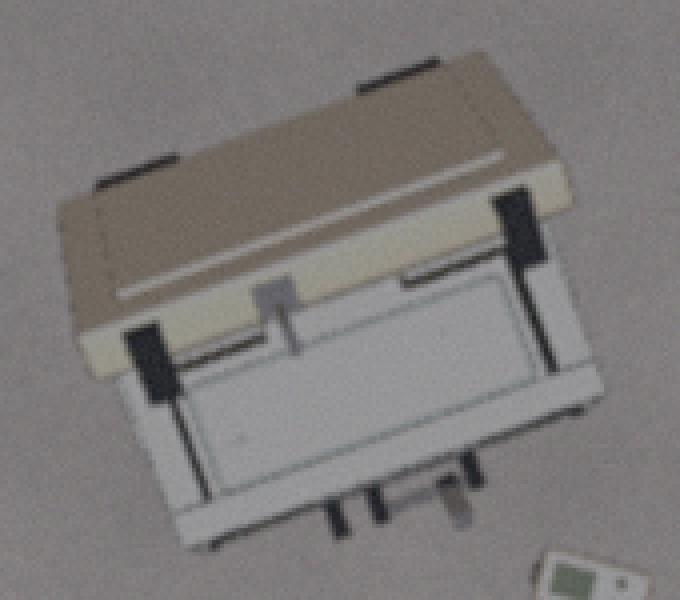

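View pics/sidec.png

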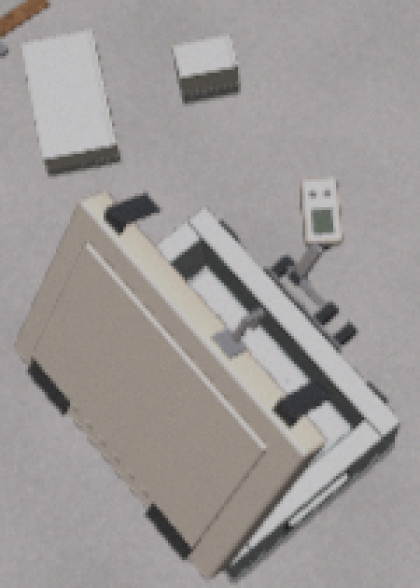

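```bash
python3 - <<'E'
from h import *
np.set_printoptions(precision=4,suppress=True)
from scipy.optimize import minimize,least_squares
for n in("top","side"):
    P=np.load(f"pics/{n}P.npy").reshape(-1,3)
    Q=P[(np.abs(P[:,2]-.150)<.008)&(P[:,0]>.4)&(P[:,0]<.85)&(P[:,1]>-.2)&(P[:,1]<.35)]
    r=cv2.minAreaRect((Q[:,:2]*1000).astype(np.float32));print(n,len(Q),r)
    # score: rim points inside footprint walls, soft; maximise count in front rim minus holes
    Z=P[(P[:,0]>.4)&(P[:,0]<.85)&(P[:,1]>-.2)&(P[:,1]<.35)]
    def loc(p,X):
        c,s=np.cos(p[2]),np.sin(p[2]);d=X[:,:2]-p[:2]
        return d@np.array([[c,-s],[s,c]])
    def f(p):
        L=loc(p,Q)
        k=60/.05
        sg=lambda t:1/(1+np.exp(-t/.0015))
        ring=sg(.13-np.abs(L[:,0]))*sg(.18-np.abs(L[:,1]))*(1-sg(.10-np.abs(L[:,0]))*sg(.15-np.abs(L[:,1])))
        # non-rim points (lower z) should be outside ring
        Lz=loc(p,Z[Z[:,2]<.135]);
        bad=sg(.13-np.abs(Lz[:,0]))*sg(.18-np.abs(Lz[:,1]))*(1-sg(.10-np.abs(Lz[:,0]))*sg(.15-np.abs(Lz[:,1])))
        return -(ring.sum()-bad.sum())
    best=None
    for yaw in(.28,.34,.40):
        for dx in(-.03,0,.03):
          r=minimize(f,[.61+dx,.11,yaw],method='Nelder-Mead',options=dict(initial_simplex=np.array([[.61+dx,.11,yaw],[.63+dx,.11,yaw],[.61+dx,.13,yaw],[.61+dx,.11,yaw+.06]]),xatol=1e-5,fatol=1e-3,maxiter=800))
          if best is None or r.fun<best.fun:best=r
    print(n,best.x,np.degrees(best.x[2]),best.fun)
    c,s=np.cos(best.x[2]),np.sin(best.x[2]);L=loc(best.x,Z)
    # lid angle: outer face points near middle
    m=(np.abs(L[:,1])<.12)&(Z[:,2]>.25)&(L[:,0]>-.1)
    X=L[m,0]-.13;H=Z[m,2]-.15
    # top face plane via SVD w/ robust: print hist
    from collections import Counter
    bestc=max(((np.sum(np.abs((-X*0)+ (X*np.sin(a)+H*np.cos(a)) -.048)<.004),a) for a in np.arange(.5,1.2,.005)))
    bestd=max(((np.sum(np.abs((X*np.sin(a)+H*np.cos(a)) -.048)<.002),a) for a in np.arange(.3,1.2,.005)))
    print(m.sum(),bestc,bestd)
E
```

```text
top 1690 ((543.152099609375, 86.9202880859375), (184.16041564941406, 360.362548828125), 19.44394874572754)
top [0.613  0.111  0.3338] 19.124108583157753 -1284.055935926731
3309 (np.int64(1685), np.float64(0.9900000000000004)) (np.int64(1341), np.float64(0.9950000000000006))
side 1704 ((532.650146484375, 119.92976379394531), (431.7287292480469, 228.56593322753906), 82.75533294677734)
side [0.6089 0.1034 0.3375] 19.337904805947716 -1212.4192588726687
4008 (np.int64(2381), np.float64(1.0200000000000005)) (np.int64(1683), np.float64(1.0200000000000007))
```

```bash
python3 - <<'E'
from h import *
p=cv2.imread("pics/top0.png")[270:380,440:560];a=cv2.resize(p,(480,440),interpolation=3)
p=cv2.imread("pics/side0.png")[0:60,240:330];b=cv2.resize(p,(540,360),interpolation=3)
cv2.imwrite("pics/g.png",a);cv2.imwrite("pics/g2.png",b)
np.set_printoptions(precision=3,suppress=True)
P=np.load("pics/sideP.npy")
for nm,(u0,u1,v0,v1),zl,zh in(("carton",(240,280,100,135),.070,.085),("big",(185,235,95,165),.049,.065),("logger",(285,310,150,190),.017,.03)):
    Q=P[v0:v1,u0:u1].reshape(-1,3);Q=Q[(Q[:,2]>zl)&(Q[:,2]<zh)]
    r=cv2.minAreaRect((Q[:,:2]*1000).astype(np.float32));print(nm,len(Q),r,np.median(Q,0))
E
```

```text
carton 250 ((464.5470275878906, -343.6155700683594), (56.273860931396484, 80.79790496826172), 83.48829650878906) [ 0.466 -0.342  0.076]
big 1088 ((653.591796875, -368.53619384765625), (184.9053192138672, 99.9773178100586), 81.4310073852539) [ 0.654 -0.365  0.056]
logger 271 ((393.98333740234375, -96.52613830566406), (99.40506744384766, 49.85819625854492), 72.9214096069336) [ 0.395 -0.095  0.023]
```

View pics/g.png

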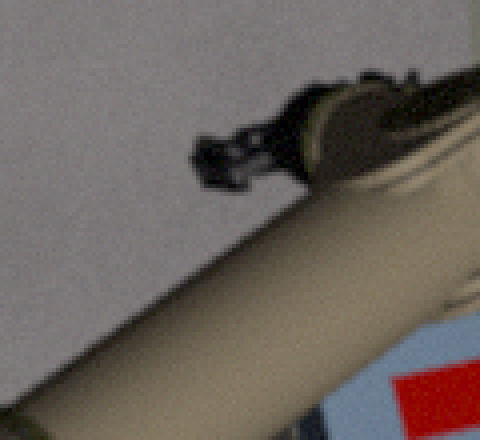

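View pics/g2.png

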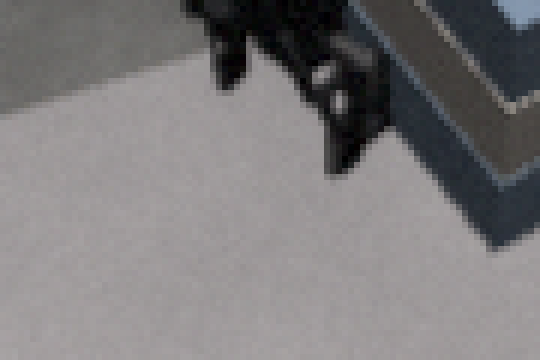

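```bash
cat >> h.py <<'E'
from scipy.linalg import expm,logm
U=np.r_[[.04]*3,[np.radians(8)]*3]
def cur():
    o=get_obs();T=np.eye(4);T[:3,:3]=R.from_quat(o['ee_rot']).as_matrix();T[:3,3]=o['position'];return T
def mk(g,yaw,lean,ahead=.054):
    """pose with grasp point g; tool y=-ey, tip leaning towards +ex by lean(deg); yaw deg"""
    y=np.radians(yaw);l=np.radians(lean)
    ex=np.array([np.cos(y),np.sin(y),0]);ey=np.array([-np.sin(y),np.cos(y),0])
    z=np.sin(l)*ex-np.cos(l)*np.array([0,0,1]);yy=-ey;x=np.cross(yy,z)
    T=np.eye(4);T[:3,:3]=np.c_[x,yy,z];T[:3,3]=np.array(g)-ahead*z;return T
def plan(Tt,N=10,T0=None):
    T0=cur() if T0 is None else T0
    D=np.linalg.inv(T0)@Tt
    S=np.real(expm(np.real(logm(D))/N))
    r=np.r_[S[:3,3],R.from_matrix(S[:3,:3]).as_rotvec()]/U
    print("total shift mm",np.round(D[:3,3]*1000,1),"turn deg",np.round(np.degrees(R.from_matrix(D[:3,:3]).as_rotvec()),1))
    print("per row x%d:"%N,np.round(r,3))
    return S
def st():
    o=get_obs();print("t %.2f pos"%o['clock'],np.round(o['position'],4),"F",np.round(o['ft_force'],1),"grip",round(o['grip_width']*85.4,1),"j",np.round(o['joint_pos'],2))
E
python3 - <<'E'
from h import *
plan(mk([.457-.1*np.sin(.61),-.341,.061+.1*np.cos(.61)],-8.5,35))
E
```

```text
total shift mm [ 198.5 -166.4  116.2] turn deg [-10.1  34.1  31.7]
per row x10: [ 0.295 -0.552  0.373 -0.126  0.426  0.396]
```

```bash
python3 -m crank '0.295 -0.552 0.373 -0.126 0.426 0.396 85; 0.295 -0.552 0.373 -0.126 0.426 0.396 85; 0.295 -0.552 0.373 -0.126 0.426 0.396 85; 0.295 -0.552 0.373 -0.126 0.426 0.396 85; 0.295 -0.552 0.373 -0.126 0.426 0.396 85; 0.295 -0.552 0.373 -0.126 0.426 0.396 85; 0.295 -0.552 0.373 -0.126 0.426 0.396 85; 0.295 -0.552 0.373 -0.126 0.426 0.396 85; 0.295 -0.552 0.373 -0.126 0.426 0.396 85; 0.295 -0.552 0.373 -0.126 0.426 0.396 85' 40
python3 - <<'E'
from h import *
st();T=cur()
p,d=camera("wrist");cv2.imwrite("pics/w1.png",p[:,:,::-1]);np.savez("pics/w1.npz",p=p,d=d,T=T)
plan(mk([.457-.1*np.sin(.61),-.341,.061+.1*np.cos(.61)],-8.5,35),T0=T)
E
```

```text
clock: 1.1
position: [0.3718, -0.3315, 0.1818]
ee_rot: [0.947, -0.086, 0.308, 0.024]
ft_force: [1.7, 0.1, 0.0]
grip_width: 0.992
t 1.10 pos [ 0.3718 -0.3315  0.1818] F [1.7 0.1 0. ] grip 84.7 j [ 1.08 -0.02 -0.25  2.26 -0.82  0.53 -0.27]
total shift mm [ 1.8  5.3 -5.5] turn deg [ 0.6 -0.9 -1.7]
per row x10: [ 0.004  0.013 -0.014  0.008 -0.012 -0.021]
```

View pics/w1.png

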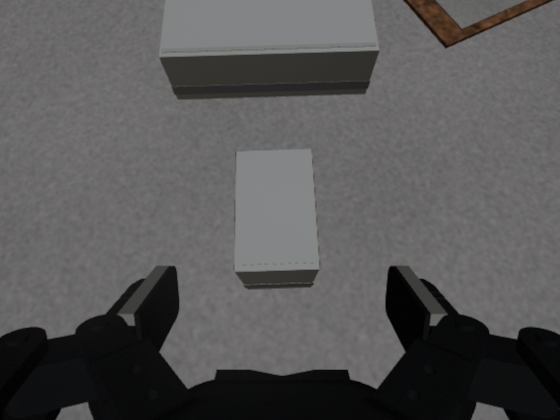

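The wrist view shows the small carton between the open fingers: its top runs from (237,150) to (318,270) and is close to square with the jaws. Next I'll refine its pose.

```bash
python3 - <<'E'
from h import *
z=np.load("pics/w1.npz");T=z['T'];P=cloud("wrist",z['d'],(T[:3,3],R.from_matrix(T[:3,:3]).as_quat()))
Q=P[130:300,215:340].reshape(-1,3);Q=Q[(Q[:,2]>.068)&(Q[:,2]<.085)]
r=cv2.minAreaRect((Q[:,:2]*1000).astype(np.float32));print(r,np.median(Q,0))
B=P[0:110,150:390].reshape(-1,3);B=B[(B[:,2]>.045)&(B[:,2]<.065)];print(cv2.minAreaRect((B[:,:2]*1000).astype(np.float32)))
print("table z",np.nanmedian(P[200:240,20:120,2]))
(cx,cy),(w,h),a=r
yaw=(a-90 if w<h else a)
print(yaw)
E
```

```text
((462.878173828125, -343.31121826171875), (50.07199478149414, 80.4952621459961), 81.5875244140625) [ 0.45828005 -0.34285046  0.07568016]
((632.3963623046875, -366.2397766113281), (180.29403686523438, 64.51463317871094), 80.85940551757812)
table z -0.00048605960498987466
-8.4124755859375
```

```bash
python3 - <<'E'
from h import *
plan(mk([.463-.008*np.cos(.147),-.343+.008*np.sin(.147),.059],-8.4,35),8)
E
```

```text
total shift mm [-2.9  2.  92.5] turn deg [ 0.4 -1.  -1.9]
per row x8: [-0.007  0.007  0.289  0.007 -0.016 -0.029]
```

```bash
python3 -m crank '-0.02 0.02 0.3 0.01 -0.02 -0.06 85; -0.02 0.02 0.3 0.01 -0.02 -0.06 85; -0.02 0.01 0.3 0.01 -0.02 -0.06 85; -0.01 0 0.3 0.01 -0.02 -0.06 85; 0 0 0.3 0 -0.02 0 85; 0 0 0.3 0 -0.02 0 85; 0 0 0.3 0 0 0 85; 0 0 0.21 0 0 0 85; 0 0 0 0 0 0 85; 0 0 0 0 0 0 85'
python3 - <<'E'
from h import *
st()
plan(mk([.463-.008*np.cos(.147),-.343+.008*np.sin(.147),.059],-8.4,35),8)
E
```

```text
clock: 2.15
position: [0.4247, -0.3341, 0.0977]
ee_rot: [0.952, -0.067, 0.298, 0.021]
ft_force: [-0.7, 0.1, -0.8]
grip_width: 0.994
t 2.15 pos [ 0.4247 -0.3341  0.0977] F [-0.7  0.1 -0.8] grip 84.9 j [ 1.04  0.24 -0.31  2.21 -0.95  0.32 -0.1 ]
total shift mm [ 3.3  3.2 -4.4] turn deg [-0.2  0.3  0.3]
per row x8: [ 0.01   0.01  -0.014 -0.003  0.004  0.005]
```

```bash
python3 -m crank '0.04 0.04 -0.03 0 0 0 70; 0.04 0.04 -0.03 0 0 0 60; 0 0 0 0 0 0 40; 0 0 0 0 0 0 40; 0 0 0 0 0 0 40; 0 0 0 0 0 0 40; 0 0 0 0 0 0 40; 0 0 0 0 0 0 40; 0 0 0 0 0 0 40; 0 0 0 0 0 0 40' 40
python3 - <<'E'
from h import *
st();p,d=camera("wrist");cv2.imwrite("pics/w2.png",p[:,:,::-1])
E
```

```text
clock: 3.15
position: [0.4245, -0.3383, 0.103]
ee_rot: [0.952, -0.067, 0.298, 0.022]
ft_force: [-1.3, -1.0, -0.4]
grip_width: 0.586
t 3.15 pos [ 0.4245 -0.3383  0.103 ] F [-1.3 -1.  -0.4] grip 50.0 j [ 1.04  0.23 -0.3   2.2  -0.93  0.34 -0.12]
```

View pics/w2.png

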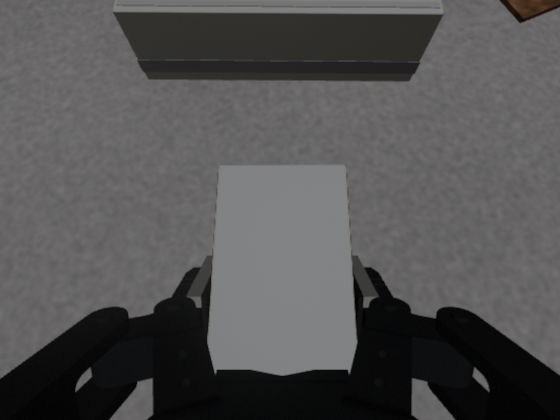

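```bash
cat >> h.py <<'E'
def cart_now(T,cx=.463,cy=-.343,cz=.038):
    x=T[:3,0].copy();x[2]=0;x/=np.linalg.norm(x);y=np.array([-x[1],x[0],0])
    g=T[:3,3];c=np.array([cx,cy,cz]);
    dx=(c-g)@x
    C=np.eye(4);C[:3,:3]=np.c_[x,y,[0,0,1]];C[:3,3]=[g[0]+dx*x[0],g[1]+dx*x[1],cz];return C
def carr(p,x,y,z,yawoff=0):
    C=np.eye(4);a=np.radians(p[2]);C[:3,:3]=R.from_euler('z',a+np.radians(yawoff)).as_matrix()
    C[:3,3]=[p[0]+x*np.cos(a)-y*np.sin(a),p[1]+x*np.sin(a)+y*np.cos(a),z];return C
E
python3 - <<'E'
from h import *
T=cur();C=cart_now(T);G=np.linalg.inv(T)@C;np.save("G.npy",G);print(np.round(C,3));print(np.round(G,4))
T1=T.copy();T1[2,3]+=.16;plan(T1)
p=(.611,.107,19.2)
T2=carr(p,-.059,0,.238)@np.linalg.inv(G);print(T2[:3,3]);plan(T2,10,T1)
E
```

```text
[[ 0.99   0.139  0.     0.463]
 [-0.139  0.99   0.    -0.344]
 [ 0.     0.     1.     0.038]
 [ 0.     0.     0.     1.   ]]
[[ 8.214e-01 -0.000e+00  5.703e-01 -5.400e-03]
 [-1.600e-03 -1.000e+00  2.300e-03 -2.000e-04]
 [ 5.703e-01 -2.700e-03 -8.214e-01  7.550e-02]
 [ 0.000e+00  0.000e+00  0.000e+00  1.000e+00]]
total shift mm [  91.2    0.4 -131.4] turn deg [-0. -0. -0.]
per row x10: [ 0.228  0.001 -0.329  0.    -0.    -0.   ]
[0.5187448  0.07487334 0.30310964]
total shift mm [  52.3 -422.2  -13.6] turn deg [ 15.5   0.1 -22.3]
per row x10: [ 3.150e-01 -1.022e+00  9.400e-02  1.940e-01  1.000e-03 -2.790e-01]
```

```bash
python3 -m crank '0.228 0 -0.329 0 0 0 40; 0.228 0 -0.329 0 0 0 40; 0.228 0 -0.329 0 0 0 40; 0.228 0 -0.329 0 0 0 40; 0.228 0 -0.329 0 0 0 40; 0.228 0 -0.329 0 0 0 40; 0.228 0 -0.329 0 0 0 40; 0.228 0 -0.329 0 0 0 40; 0.228 0 -0.329 0 0 0 40; 0.228 0 -0.329 0 0 0 40'
python3 - <<'E'
from h import *
st();G=np.load("G.npy")
T2=carr((.611,.107,19.2),-.059,0,.238)@np.linalg.inv(G);plan(T2,18)
E
```

```text
clock: 4.2
position: [0.4229, -0.3358, 0.2654]
ee_rot: [0.953, -0.067, 0.295, 0.019]
ft_force: [-0.0, 0.2, -1.8]
grip_width: 0.585
t 4.20 pos [ 0.4229 -0.3358  0.2654] F [-0.   0.2 -1.8] grip 50.0 j [ 0.96 -0.05 -0.21  2.08 -0.56  0.68 -0.59]
total shift mm [  51.8 -420.1   -8.9] turn deg [ 15.2   0.4 -22.5]
per row x18: [ 0.179 -0.563  0.06   0.105  0.003 -0.156]
```

```bash
python3 -m crank '0.179 -0.563 0.06 0.105 0.003 -0.156 40; 0.179 -0.563 0.06 0.105 0.003 -0.156 40; 0.179 -0.563 0.06 0.105 0.003 -0.156 40; 0.179 -0.563 0.06 0.105 0.003 -0.156 40; 0.179 -0.563 0.06 0.105 0.003 -0.156 40; 0.179 -0.563 0.06 0.105 0.003 -0.156 40; 0.179 -0.563 0.06 0.105 0.003 -0.156 40; 0.179 -0.563 0.06 0.105 0.003 -0.156 40; 0.179 -0.563 0.06 0.105 0.003 -0.156 40; 0.179 -0.563 0.06 0.105 0.003 -0.156 40'
python3 - <<'E'
from h import *
st();G=np.load("G.npy")
T2=carr((.611,.107,19.2),-.059,0,.238)@np.linalg.inv(G);plan(T2,9)
E
```

```text
clock: 5.2
position: [0.5023, -0.0924, 0.2861]
ee_rot: [0.953, 0.07, 0.295, -0.022]
ft_force: [0.9, -1.4, -2.2]
grip_width: 0.581
t 5.20 pos [ 0.5023 -0.0924  0.2861] F [ 0.9 -1.4 -2.2] grip 49.6 j [ 0.75 -0.18 -0.5   2.14 -0.5   0.65 -0.87]
total shift mm [  43.3 -163.1    9.1] turn deg [ 5.9  0.3 -8.9]
per row x9: [ 0.151 -0.443  0.046  0.083  0.005 -0.123]
```

```bash
python3 -m crank '0.151 -0.443 0.046 0.083 0.005 -0.123 40; 0.151 -0.443 0.046 0.083 0.005 -0.123 40; 0.151 -0.443 0.046 0.083 0.005 -0.123 40; 0.151 -0.443 0.046 0.083 0.005 -0.123 40; 0.151 -0.443 0.046 0.083 0.005 -0.123 40; 0.151 -0.443 0.046 0.083 0.005 -0.123 40; 0.151 -0.443 0.046 0.083 0.005 -0.123 40; 0.151 -0.443 0.046 0.083 0.005 -0.123 40; 0.151 -0.443 0.046 0.083 0.005 -0.123 40; 0 0 0 0 0 0 40'
python3 - <<'E'
from h import *
st();G=np.load("G.npy")
T2=carr((.611,.107,19.2),-.059,0,.238)@np.linalg.inv(G);plan(T2,9)
T=cur();p,d=camera("wrist");cv2.imwrite("pics/w3.png",p[:,:,::-1]);np.savez("pics/w3.npz",p=p,d=d,T=T)
E
```

```text
clock: 6.2
position: [0.5173, 0.0949, 0.3044]
ee_rot: [0.939, 0.17, 0.294, -0.052]
ft_force: [0.3, -0.6, -1.1]
grip_width: 0.58
t 6.20 pos [0.5173 0.0949 0.3044] F [ 0.3 -0.6 -1.1] grip 49.5 j [ 0.63 -0.21 -0.76  2.09 -0.43  0.64 -1.1 ]
total shift mm [-5.4 19.3 -2.1] turn deg [-0.8 -0.   1.1]
per row x9: [-0.015  0.054 -0.006 -0.011 -0.     0.016]
```

View pics/w3.png

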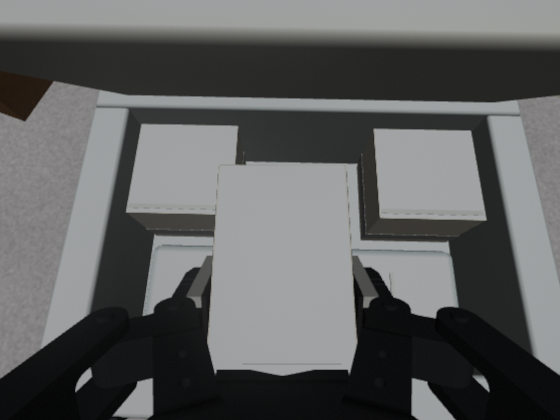

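The held carton (cols 213–355) sits slightly left of the gap. The gap lies between the two fixed cartons, whose inner edges are at cols 238 and 365, with the lid above. Next I'll localise the carrier from this view.

```bash
cat > fit.py <<'E'
from h import *
from scipy.optimize import minimize
def fit(P,p0,held=None):
    Z=P.reshape(-1,3);Z=Z[np.isfinite(Z[:,0])]
    def loc(p,X):
        c,s=np.cos(p[2]),np.sin(p[2]);d=X[:,:2]-p[:2];return d@np.array([[c,-s],[s,c]])
    tops=Z[np.abs(Z[:,2]-.126)<.006];rim=Z[np.abs(Z[:,2]-.150)<.006]
    sg=lambda t:1/(1+np.exp(-t/.001))
    box=lambda L,x0,x1,y0,y1:sg(L[:,0]-x0)*sg(x1-L[:,0])*sg(L[:,1]-y0)*sg(y1-L[:,1])
    low=Z[Z[:,2]<.11]
    def f(p):
        L=loc(p,tops);W=loc(p,low);Rm=loc(p,rim)
        v=0
        for a,b in((.061,.149),(-.149,-.061)):
            v-=box(L,.014,.099,a,b).sum();v+=box(W,.014,.099,a,b).sum()
        v-=(box(Rm,-.13,.13,-.18,.18)-box(Rm,-.1,.1,-.15,.15)).sum()
        v+=(box(W,-.13,.13,-.18,.18)-box(W,-.1,.1,-.15,.15)).sum()
        return v
    best=None
    for dy in(-.01,0,.01):
        q=np.array([p0[0],p0[1]+dy,np.radians(p0[2])])
        r=minimize(f,q,method='Nelder-Mead',options=dict(initial_simplex=np.array([q,q+[.01,0,0],q+[0,.01,0],q+[0,0,.04]]),xatol=1e-5,fatol=1e-3,maxiter=900))
        if best is None or r.fun<best.fun:best=r
    p=(best.x[0],best.x[1],np.degrees(best.x[2]));
    L=loc(best.x,tops)
    print("carrier",np.round(p,4),best.fun,len(tops))
    for sgn in(1,-1):
        m=(L[:,1]*sgn>.05)&(L[:,1]*sgn<.16)&(L[:,0]>0)&(L[:,0]<.11);q=L[m]
        if len(q)>50:print("top",sgn,np.round(np.percentile(q,[1,99],axis=0),4).tolist(),"z",np.median(tops[m,2]))
    X=loc(best.x,Z)
    return p,X,Z
if __name__=="__main__":
    z=np.load("pics/w3.npz");T=z['T'];P=cloud("wrist",z['d'],(T[:3,3],R.from_matrix(T[:3,:3]).as_quat()))
    p,X,Z=fit(P,(.611,.107,19.2));np.save("carrier.npy",p)
    # held carton top pts
    C=T@np.load("G.npy");Q=(P[170:360,215:350].reshape(-1,3)-C[:3,3])@C[:3,:3];Q=Q[np.abs(Q[:,2]-.038)<.006]
    print("held",cv2.minAreaRect((Q[:,:2]*1000).astype(np.float32)),np.median(Q[:,2]),np.percentile(Q,[1,99],axis=0))
    A=np.c_[Q[:,:2],np.ones(len(Q))];print("tilt deg",np.degrees(np.linalg.lstsq(A,Q[:,2],rcond=None)[0][:2]))
    # lid underside (plug) points
    m=(np.abs(X[:,1])<.1)&(Z[:,2]>.2)&(P.reshape(-1,3)[np.isfinite(P.reshape(-1,3)[:,0])][:,0]>0);m&=(X[:,0]>-.0)
    H=Z[m,2]-.15;x=X[m,0]-.13
    print("lid",m.sum(),[ (a,int(np.sum(np.abs(x*np.sin(a)+H*np.cos(a)+.018)<.003))) for a in np.arange(.94,1.08,.02)])
E
python3 fit.py
```

```text
carrier [ 0.6124  0.1089 19.0792] -38390.99303461147 22798
top 1 [[0.0112, 0.0615], [0.0981, 0.1509]] z 0.12555626334625478
top -1 [[0.0103, -0.15], [0.0985, -0.0602]] z 0.12570431106067864
held ((3.2284183502197266, -0.7212677001953125), (68.46247100830078, 50.26201629638672), 0.04392281174659729) 0.037735717944186876 [[-0.03050196 -0.02438928  0.03629297]
 [ 0.0361755   0.02283506  0.03917621]]
tilt deg [-0.05770529 -0.08914456]
lid 18925 [(np.float64(0.94), 280), (np.float64(0.96), 2229), (np.float64(0.98), 17366), (np.float64(1.0), 17443), (np.float64(1.02), 4), (np.float64(1.04), 1482), (np.float64(1.06), 2), (np.float64(1.08), 0)]fit.py:8: RuntimeWarning: overflow encountered in exp
  sg=lambda t:1/(1+np.exp(-t/.001))
```

```bash
cat >> h.py <<'E'
def where(save=False):
    p=np.load("carrier.npy");T=cur();C=T@np.load("G.npy");L=np.linalg.inv(carr(p,0,0,0))@C
    print("carton in carrier mm",np.round(L[:3,3]*1000,1),"yaw,pitch,roll",np.round(R.from_matrix(L[:3,:3]).as_euler('zyx',degrees=True),1))
def goal(x,y,z,N=10):
    p=np.load("carrier.npy");return plan(carr(p,x,y,z)@np.linalg.inv(np.load("G.npy")),N)
E
python3 -c "
from h import *
where();goal(-.03,0,.228)"
```

```text
carton in carrier mm [-56.2  17.6 239.1] yaw,pitch,roll [ 1.4 -0.   0. ]
total shift mm [14.8 17.2 23.8] turn deg [-0.8 -0.   1.1]
per row x10: [ 0.037  0.042  0.06  -0.01  -0.     0.014]
```

```bash
python3 -m crank '0.04 0.045 0.06 -0.01 0 0.015 40; 0.04 0.045 0.06 -0.01 0 0.015 40; 0.04 0.045 0.06 -0.01 0 0.015 40; 0.04 0.045 0.06 -0.01 0 0.015 40; 0.04 0.045 0.06 -0.01 0 0.015 40; 0.04 0.045 0.06 -0.01 0 0.015 40; 0.04 0.045 0.06 -0.01 0 0.015 40; 0.04 0.045 0.06 -0.01 0 0.015 40; 0.04 0.045 0.06 -0.01 0 0.015 40; 0 0 0 0 0 0 40'
python3 -c "
from h import *
st();where();goal(.0,0,.188)"
```

```text
clock: 7.25
position: [0.5484, 0.0829, 0.293]
ee_rot: [0.942, 0.155, 0.295, -0.048]
ft_force: [-0.4, 0.3, -1.6]
grip_width: 0.585
t 7.25 pos [0.5484 0.0829 0.293 ] F [-0.4  0.3 -1.6] grip 50.0 j [ 0.67 -0.1  -0.81  2.04 -0.31  0.59 -1.19]
carton in carrier mm [-30.3  -3.7 227.9] yaw,pitch,roll [-0.3  0.   0.1]
total shift mm [ 2.1 -3.8 50. ] turn deg [ 0.1  0.  -0.3]
per row x10: [ 0.005 -0.01   0.125  0.001  0.    -0.004]
```

```bash
python3 -m crank '0 -0.02 0.13 0 0 0 40; 0 -0.02 0.13 0 0 0 40; 0 -0.02 0.13 0 0 0 40; 0.01 -0.02 0.13 0 0 0 40; 0.01 -0.02 0.13 0 0 0 40; 0.01 0 0.13 0 0 0 40; 0.01 0 0.13 0 0 0 40; 0.01 0 0.13 0 0 0 40; 0 0 0.13 0 0 0 40; 0 0 0 0 0 0 40'
python3 -c "
from h import *
st();where();goal(.042,0,.131)"
```

```text
clock: 8.25
position: [0.576, 0.0974, 0.2516]
ee_rot: [0.942, 0.155, 0.294, -0.049]
ft_force: [-0.2, 0.1, -1.9]
grip_width: 0.58
t 8.25 pos [0.576  0.0974 0.2516] F [-0.2  0.1 -1.9] grip 49.5 j [ 0.65  0.05 -0.87  2.03 -0.07  0.48 -1.4 ]
carton in carrier mm [  0.5   1.1 186.5] yaw,pitch,roll [-0.2  0.1  0.2]
total shift mm [ 2.5  0.9 69.3] turn deg [-0.   0.1 -0.3]
per row x10: [ 0.006  0.002  0.173 -0.     0.001 -0.004]
```

```bash
python3 -m crank '0.006 0 0.18 0 0 -0.01 40; 0.006 0 0.18 0 0 -0.01 40; 0.006 0 0.18 0 0 -0.01 40; 0.006 0 0.18 0 0 0 40; 0.006 0 0.18 0 0 0 40; 0.006 0 0.18 0 0 0 40; 0.006 0 0.18 0 0 0 40; 0.006 0 0.18 0 0 0 40; 0.006 0 0.18 0 0 0 40; 0 0 0.05 0 0 0 40'
python3 - <<'E'
from h import *
st();where();goal(.044,0,.098)
p,d=camera("wrist");cv2.imwrite("pics/w4.png",p[:,:,::-1]);np.savez("pics/w4.npz",d=d,T=cur())
E
```

```text
clock: 9.25
position: [0.6163, 0.1102, 0.1963]
ee_rot: [0.941, 0.156, 0.295, -0.049]
ft_force: [-0.8, 1.0, -1.9]
grip_width: 0.58
t 9.25 pos [0.6163 0.1102 0.1963] F [-0.8  1.  -1.9] grip 49.5 j [ 0.46  0.24 -0.74  1.99  0.27  0.38 -1.68]
carton in carrier mm [ 42.8  -0.  131.1] yaw,pitch,roll [-0.1 -0.   0.1]
total shift mm [-17.9  -0.1  27.9] turn deg [ 0.   0.  -0.2]
per row x10: [-0.045 -0.     0.07   0.     0.    -0.002]
```

View pics/w4.png

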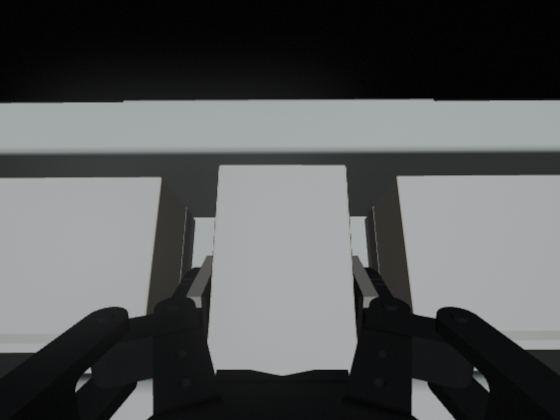

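Carton (cols 213–355) is centred between the fixed cartons (inner edges at 187 and 372 near the floor). I'll lower it straight down.

```bash
python3 -m crank '-0.045 0 0.07 0 0 0 40; -0.045 0 0.07 0 0 0 40; -0.045 0 0.07 0 0 0 40; -0.045 0 0.07 0 0 0 40; -0.045 0 0.07 0 0 0 40; -0.045 0 0.07 0 0 0 40; -0.045 0 0.07 0 0 0 40; -0.045 0 0.07 0 0 0 40; -0.045 0 0.07 0 0 0 40; -0.045 0 0.07 0 0 0 40'
python3 -c "
from h import *
st();where();goal(.046,0,.087)"
```

```text
clock: 10.3
position: [0.6176, 0.1103, 0.1612]
ee_rot: [0.941, 0.156, 0.295, -0.048]
ft_force: [-0.4, -0.6, -1.4]
grip_width: 0.582
t 10.30 pos [0.6176 0.1103 0.1612] F [-0.4 -0.6 -1.4] grip 49.7 j [ 0.38  0.29 -0.67  2.02  0.37  0.3  -1.77]
carton in carrier mm [44.1 -0.4 96.2] yaw,pitch,roll [-0.2 -0.1  0.1]
total shift mm [-3.6 -0.4  8.6] turn deg [ 0.  -0.1 -0.2]
per row x10: [-0.009 -0.001  0.021  0.001 -0.001 -0.002]
```

```bash
python3 -m crank '-0.012 0 0.025 0 0 0 40; -0.012 0 0.025 0 0 0 40; -0.012 0 0.025 0 0 0 40; -0.012 0 0.025 0 0 0 40; -0.012 0 0.025 0 0 0 40; -0.012 0 0.025 0 0 0 40; -0.012 0 0.025 0 0 0 40; -0.012 0 0.025 0 0 0 40; 0 0 0 0 0 0 40; 0 0 0 0 0 0 40'
python3 -c "
from h import *
st();where();goal(.046,0,.087)"
```

```text
clock: 11.3
position: [0.6202, 0.1112, 0.1533]
ee_rot: [0.941, 0.156, 0.297, -0.048]
ft_force: [0.4, 0.2, -1.9]
grip_width: 0.582
t 11.30 pos [0.6202 0.1112 0.1533] F [ 0.4  0.2 -1.9] grip 49.7 j [ 0.36  0.3  -0.64  2.02  0.39  0.29 -1.79]
carton in carrier mm [47.1 -0.4 88.4] yaw,pitch,roll [-0.1 -0.3  0. ]
total shift mm [-1.4 -0.3  0.5] turn deg [ 0.1 -0.3 -0.1]
per row x10: [-0.003 -0.001  0.001  0.001 -0.003 -0.002]
```

```bash
python3 -m crank '-0.012 0 0.015 0 0 0 40; -0.012 0 0.015 0 0 0 40; -0.012 0 0.015 0 0 0 40; -0.012 0 0.015 0 0 0 40; -0.012 0 0.015 0 0 0 40; 0 0 0 0 0 0 40; 0 0 0 0 0 0 40; 0 0 0 0 0 0 40; 0 0 0 0 0 0 40; 0 0 0 0 0 0 40'
python3 -c "
from h import *
st();where()"
```

```text
clock: 12.3
position: [0.6223, 0.1119, 0.153]
ee_rot: [0.94, 0.156, 0.301, -0.048]
ft_force: [-0.7, 0.3, 1.5]
grip_width: 0.578
t 12.30 pos [0.6223 0.1119 0.153 ] F [-0.7  0.3  1.5] grip 49.3 j [ 0.35  0.3  -0.63  2.02  0.4   0.28 -1.8 ]
carton in carrier mm [49.8 -0.6 88.3] yaw,pitch,roll [-0.2 -0.7 -0.1]
```

Upward force now, so the carton is standing on the floor. I'll release it with a small opening.

```bash
python3 -m crank '0 0 0 0 0 0 51; 0 0 0 0 0 0 52; 0 0 0 0 0 0 54; 0 0 0 0 0 0 56; 0 0 0 0 0 0 58; 0 0 0 0 0 0 60; 0 0 0 0 0 0 62; 0 0 0 0 0 0 62; 0 0 0 0 0 0 62; 0 0 0 0 0 0 62'
python3 - <<'E'
from h import *
st();where()
p,d=camera("wrist");cv2.imwrite("pics/w5.png",p[:,:,::-1]);np.savez("pics/w5.npz",d=d,T=cur())
E
```

```text
clock: 13.3
position: [0.6224, 0.1119, 0.1529]
ee_rot: [0.94, 0.156, 0.301, -0.048]
ft_force: [-0.3, -0.1, -0.2]
grip_width: 0.731
t 13.30 pos [0.6224 0.1119 0.1529] F [-0.3 -0.1 -0.2] grip 62.4 j [ 0.35  0.3  -0.63  2.02  0.4   0.28 -1.8 ]
carton in carrier mm [49.8 -0.6 88.3] yaw,pitch,roll [-0.2 -0.7 -0.1]
```

View pics/w5.png

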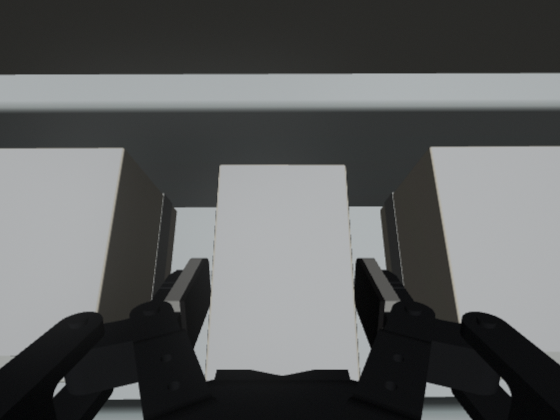

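Carton stands free between the pads (cols 212–357). I'll withdraw along the tool axis.

```bash
python3 -m crank '0 0 -0.15 0 0 0 62; 0 0 -0.25 0 0 0 62; 0 0 -0.35 0 0 0 62; -0.02 0 -0.5 0 0 0 62; -0.02 0 -0.5 0 0 0 62; -0.02 0 -0.5 0 0 0 62; -0.02 0 -0.5 0 0 0 62; -0.02 0 -0.5 0 0 0 62; -0.02 0 -0.5 0 0 0 62; -0.02 0 -0.5 0 0 0 62'
python3 - <<'E'
from h import *
st();T=cur()
p,d=camera("wrist");cv2.imwrite("pics/w6.png",p[:,:,::-1]);np.savez("pics/w6.npz",d=d,T=T)
from fit import *
P=cloud("wrist",d,(T[:3,3],R.from_matrix(T[:3,:3]).as_quat()))
q,X,Z=fit(P,np.load("carrier.npy"))
m=(abs(X[:,1])<.05)&(X[:,0]>0)&(X[:,0]<.11)&(abs(Z[:,2]-.126)<.008);A=np.c_[X[m],Z[m,2]]
print(cv2.minAreaRect((A[:,:2]*1000).astype(np.float32)),np.median(A[:,2]))
E
```

```text
clock: 14.35
position: [0.5192, 0.0798, 0.2916]
ee_rot: [0.94, 0.159, 0.299, -0.049]
ft_force: [-0.6, -0.1, -1.2]
grip_width: 0.726
t 14.35 pos [0.5192 0.0798 0.2916] F [-0.6 -0.1 -1.2] grip 62.0 j [ 0.78 -0.21 -0.86  2.11 -0.5   0.61 -1.02]
carrier [ 0.6117  0.1091 19.1715] -42669.36275328969 30969
top 1 [[0.0112, 0.0608], [0.0988, 0.1504]] z 0.12552100414885786
top -1 [[0.0111, -0.1504], [0.0989, -0.0608]] z 0.1256804008003477
((54.22683334350586, -0.020503997802734375), (90.65415954589844, 99.87649536132812), 0.10041932761669159) 0.12557927640594785fit.py:8: RuntimeWarning: overflow encountered in exp
  sg=lambda t:1/(1+np.exp(-t/.001))
```

View pics/w6.png

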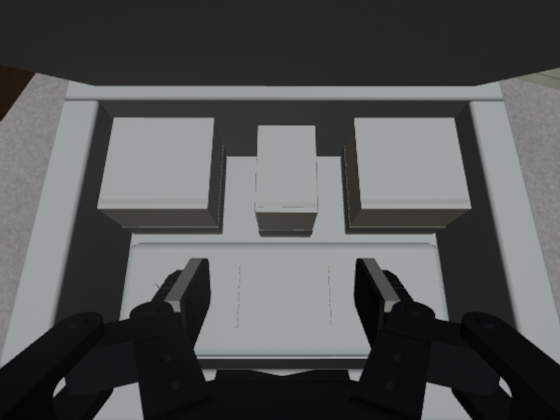

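```bash
cat >> h.py <<'E'
def tip(x,y,z,lean=0,N=10,T0=None,ahead=.073):
    p=np.load("carrier.npy");g=carr(p,x,y,z)[:3,3];T=mk(g,p[2],lean,ahead);plan(T,N,T0);return T
def wtip(ahead=.073):
    p=np.load("carrier.npy");T=cur();g=T[:3,3]+ahead*T[:3,2];L=np.linalg.inv(carr(p,0,0,0))@np.r_[g,1];Rl=carr(p,0,0,0)[:3,:3].T@T[:3,:3]
    print("tip in carrier mm",np.round(L[:3]*1000,1),"lean",round(np.degrees(np.arctan2(Rl[0,2],-Rl[2,2])),1),"yaw",round(np.degrees(np.arctan2(Rl[1,0],Rl[0,0])),1))
E
python3 - <<'E'
from h import *
np.save("carrier.npy",[.612,.109,19.15])
wtip();TA=tip(-.13,0,.44);TB=tip(.105,0,.42,T0=TA)
E
```

```text
tip in carrier mm [-55.2   2.5 234.6] lean 35.4 yaw 0.2
total shift mm [ 100.2    3.7 -197.3] turn deg [  0.2 -35.4   0.1]
per row x10: [ 0.107  0.008 -0.552  0.003 -0.442  0.001]
total shift mm [235.   0.  20.] turn deg [0. 0. 0.]
per row x10: [0.588 0.    0.05  0.    0.    0.   ]
```

```bash
python3 -m crank '0.107 0.008 -0.552 0 -0.442 0 40; 0.107 0.008 -0.552 0 -0.442 0 20; 0.107 0.008 -0.552 0 -0.442 0 0; 0.107 0.008 -0.552 0 -0.442 0 0; 0.107 0.008 -0.552 0 -0.442 0 0; 0.107 0.008 -0.552 0 -0.442 0 0; 0.107 0.008 -0.552 0 -0.442 0 0; 0.107 0.008 -0.552 0 -0.442 0 0; 0.107 0.008 -0.552 0 -0.442 0 0; 0.107 0.008 -0.552 0 -0.442 0 0'
python3 - <<'E'
from h import *
st();wtip();TB=tip(.105,0,.44)
E
```

```text
clock: 15.4
position: [0.4848, 0.069, 0.521]
ee_rot: [0.986, 0.164, -0.01, 0.012]
ft_force: [-0.2, 1.3, 0.3]
grip_width: -0.001
t 15.40 pos [0.4848 0.069  0.521 ] F [-0.2  1.3  0.3] grip -0.1 j [ 0.78  0.13 -1.13  1.33  0.14  1.78 -1.56]
tip in carrier mm [-135.1    2.5  448.1] lean -1.4 yaw -0.2
total shift mm [238.5   2.9   2.4] turn deg [ 1.1  1.4 -0.2]
per row x10: [ 0.596  0.008  0.012  0.014  0.017 -0.003]
```

```bash
python3 -m crank '0.55 0 0.01 0.014 0.01 0 0; 0.596 0 0.01 0.014 0.017 0 0; 0.596 0 0.01 0.014 0.017 0 0; 0.596 0 0.01 0.014 0.017 0 0; 0.596 0 0.01 0.014 0.017 0 0; 0.596 0 0.01 0.014 0.017 0 0; 0.596 0 0.01 0.014 0.017 0 0; 0.596 0 0.01 0.014 0.017 0 0; 0.596 0 0.01 0.014 0.017 0 0; 0.3 0 0 0 0 0 0'
python3 - <<'E'
from h import *
st();wtip();TB=tip(.105,0,.345)
T=cur();p,d=camera("wrist");cv2.imwrite("pics/w7.png",p[:,:,::-1]);np.savez("pics/w7.npz",d=d,T=T)
E
```

```text
clock: 16.4
position: [0.7081, 0.1431, 0.5144]
ee_rot: [0.987, 0.163, -0.001, -0.002]
ft_force: [0.9, -0.5, 0.3]
grip_width: -0.002
t 16.40 pos [0.7081 0.1431 0.5144] F [ 0.9 -0.5  0.3] grip -0.1 j [ 0.06  0.72 -0.95  0.59  0.63  2.   -1.7 ]
tip in carrier mm [101.9   1.  441.4] lean -0.1 yaw -0.4
total shift mm [ 3.1  1.1 96.4] turn deg [-0.3  0.1 -0.4]
per row x10: [ 0.008  0.002  0.241 -0.003  0.001 -0.005]
```

View pics/w7.png

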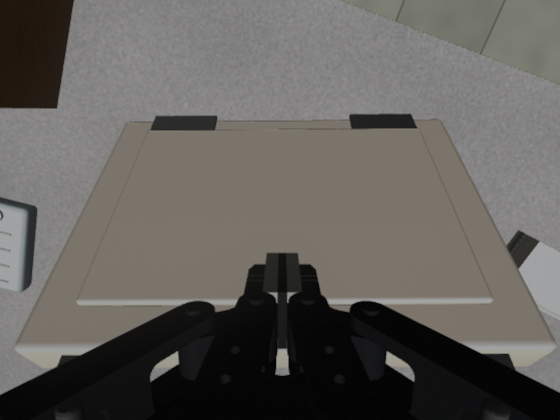

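```bash
python3 -m crank '0.01 0.004 0.24 0 0 -0.01 0; 0.01 0.004 0.24 0 0 -0.01 0; 0.01 0.004 0.24 0 0 -0.01 0; 0.01 0.004 0.24 0 0 -0.01 0; 0.01 0.004 0.24 0 0 -0.01 0; 0.01 0.004 0.24 0 0 0 0; 0.01 0.004 0.24 0 0 0 0; 0.01 0.004 0.24 0 0 0 0; 0.01 0.004 0.24 0 0 0 0; 0 0 0.1 0 0 0 0'
python3 - <<'E'
from h import *
st();wtip();TB=tip(.085,0,.338)
E
```

```text
clock: 17.45
position: [0.7078, 0.1404, 0.4167]
ee_rot: [0.986, 0.166, -0.001, -0.004]
ft_force: [-0.4, 0.0, -0.9]
grip_width: 0.003
t 17.45 pos [0.7078 0.1404 0.4167] F [-0.4  0.  -0.9] grip 0.2 j [ 0.21  0.7  -0.99  0.89  0.58  1.77 -1.75]
tip in carrier mm [100.9  -1.2 343.7] lean 0.0 yaw -0.1
total shift mm [-15.8  -1.7   5.7] turn deg [-0.5 -0.  -0.1]
per row x10: [-0.04  -0.004  0.014 -0.006 -0.    -0.001]
```

```bash
python3 -m crank '-0.14 -0.004 0.05 0 0 0 0; -0.14 -0.004 0.05 0 0 0 0; -0.14 -0.004 0.05 0 0 0 0; -0.14 -0.004 0.05 0 0 0 0; -0.14 0 0.06 0 0 0 0; -0.14 0 0.06 0 0 0 0; -0.14 0 0.07 0 0 0 0; -0.14 0 0.07 0 0 0 0; -0.14 0 0.07 0 0 0 0; -0.14 0 0.07 0 0 0 0'
python3 - <<'E'
from h import *
st();wtip();TB=tip(.011,0,.297)
E
```

```text
clock: 18.45
position: [0.6516, 0.1217, 0.3919]
ee_rot: [0.986, 0.165, 0.002, -0.004]
ft_force: [3.5, 0.9, -0.4]
grip_width: -0.003
t 18.45 pos [0.6516 0.1217 0.3919] F [ 3.5  0.9 -0.4] grip -0.2 j [ 0.39  0.58 -1.05  1.16  0.49  1.65 -1.78]
tip in carrier mm [ 42.1  -0.4 318.9] lean 0.4 yaw -0.1
total shift mm [-30.8  -0.7  21.7] turn deg [-0.5 -0.4 -0.1]
per row x10: [-0.077 -0.002  0.054 -0.006 -0.004 -0.002]
```

```bash
python3 -m crank '-0.155 0 0.11 0 0 0 0; -0.155 0 0.11 0 0 0 0; -0.155 0 0.11 0 0 0 0; -0.155 0 0.11 0 0 0 0; -0.155 0 0.11 0 0 0 0; -0.13 0 0.145 0 0 0 0; -0.13 0 0.145 0 0 0 0; -0.13 0 0.145 0 0 0 0; -0.13 0 0.145 0 0 0 0; -0.13 0 0.145 0 0 0 0'
python3 - <<'E'
from h import *
st();wtip();TB=tip(-.036,0,.235)
E
```

```text
clock: 19.45
position: [0.5925, 0.1017, 0.3365]
ee_rot: [0.986, 0.165, 0.002, -0.004]
ft_force: [1.9, 0.3, 1.9]
grip_width: 0.001
t 19.45 pos [0.5925 0.1017 0.3365] F [1.9 0.3 1.9] grip 0.1 j [ 0.57  0.47 -1.11  1.44  0.41  1.48 -1.77]
tip in carrier mm [-2.050e+01  1.000e-01  2.635e+02] lean 0.3 yaw -0.1
total shift mm [-15.3  -0.2  28.5] turn deg [-0.4 -0.3 -0.1]
per row x10: [-0.038 -0.001  0.071 -0.005 -0.004 -0.002]
```

```bash
python3 -m crank '-0.08 0 0.115 0 0 0 0; -0.08 0 0.115 0 0 0 0; -0.07 0 0.115 0 0 0 0; -0.07 0 0.115 0 0 0 0; -0.06 0 0.115 0 0 0 0; -0.05 0 0.115 0 0 0 0; -0.05 0 0.115 0 0 0 0; -0.04 0 0.115 0 0 0 0; -0.04 0 0.115 0 0 0 0; -0.03 0 0.115 0 0 0 0'
python3 - <<'E'
from h import *
st();wtip()
E
```

```text
clock: 20.45
position: [0.5679, 0.0934, 0.2856]
ee_rot: [0.986, 0.165, 0.0, -0.004]
ft_force: [-0.5, -0.1, 2.6]
grip_width: -0.001
t 20.45 pos [0.5679 0.0934 0.2856] F [-0.5 -0.1  2.6] grip -0.0 j [ 0.63  0.45 -1.12  1.58  0.4   1.37 -1.77]
tip in carrier mm [-46.6   0.3 212.6] lean 0.1 yaw -0.2
```

```bash
python3 -m crank '-0.04 0 0.06 0 0 0 0; -0.04 0 0.06 0 0 0 0; -0.03 0 0.06 0 0 0 0; -0.03 0 0.06 0 0 0 0; -0.02 0 0.06 0 0 0 0; 0 0 0.06 0 0 0 0; 0 0 0.06 0 0 0 0; 0 0 0.06 0 0 0 0; 0 0 0.06 0 0 0 0; 0 0 0.06 0 0 0 0'
python3 - <<'E'
from h import *
st();wtip()
E
```

```text
clock: 21.45
position: [0.5628, 0.0925, 0.2703]
ee_rot: [0.986, 0.165, 0.004, -0.001]
ft_force: [-16.0, -7.7, 39.4]
grip_width: -0.001
t 21.45 pos [0.5628 0.0925 0.2703] F [-16.   -7.7  39.4] grip -0.1 j [ 0.64  0.44 -1.12  1.62  0.41  1.33 -1.78]
tip in carrier mm [-51.3   0.7 197.3] lean 0.5 yaw -0.2
```

```bash
python3 -m crank '0 0 -0.1 0 0 0 0; 0 0 -0.2 0 0 0 0; 0 0 -0.3 0 0 0 0; -0.1 0 -0.3 0 0 0 0; -0.2 0 -0.3 0 0 0 0; -0.2 0 -0.3 0 0 0 0; -0.2 0 -0.3 0 0 0 0; -0.2 0 -0.3 0 0 0 0; -0.2 0 -0.3 0 0 0 0; -0.2 0 -0.2 0 0 0 0'
python3 - <<'E'
from h import *
st();wtip()
T=cur();p,d=camera("wrist");cv2.imwrite("pics/w8.png",p[:,:,::-1]);np.savez("pics/w8.npz",d=d,T=T)
P=cloud("wrist",d,(T[:3,3],R.from_matrix(T[:3,:3]).as_quat())).reshape(-1,3)
M=np.linalg.inv(carr(np.load("carrier.npy"),0,0,0));L=P@M[:3,:3].T+M[:3,3]
m=(abs(L[:,1])<.1)&(abs(L[:,2]-.2)<.03)&(L[:,0]>-.06)&(L[:,0]<.1)
A=np.c_[L[m,:2],np.ones(m.sum())];c=np.linalg.lstsq(A,L[m,2],rcond=None)[0];print("lid slopes rad",c,np.median(L[m,2]),m.sum())
E
```

```text
clock: 22.45
position: [0.5079, 0.0752, 0.3818]
ee_rot: [0.986, 0.166, 0.004, -0.001]
ft_force: [-0.2, 0.9, -0.2]
grip_width: -0.003
t 22.45 pos [0.5079 0.0752 0.3818] F [-0.2  0.9 -0.2] grip -0.3 j [ 0.86  0.21 -1.24  1.58  0.2   1.48 -1.62]
tip in carrier mm [-108.9    2.3  308.8] lean 0.4 yaw -0.1
lid slopes rad [-1.20297854e-04 -7.51809517e-04  1.97812952e-01] 0.1978126918770452 41590
```

View pics/w8.png

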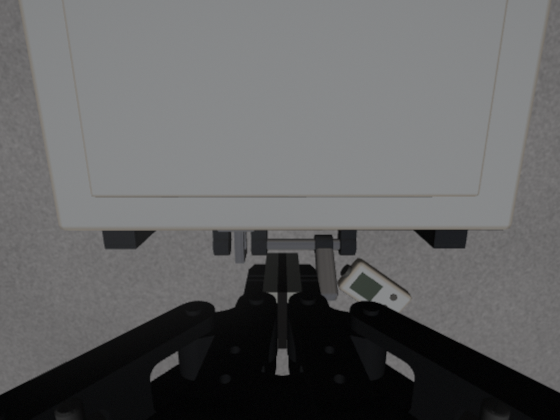

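Lid face is level at z = 0.198 m, so it's shut. The tab runs from (325,235) to (330,298) and the bolt lies along row 243. Next I'll measure the tab.

```bash
python3 - <<'E'
from h import *
np.set_printoptions(precision=4,suppress=True)
z=np.load("pics/w8.npz");T=z['T'];P=cloud("wrist",z['d'],(T[:3,3],R.from_matrix(T[:3,:3]).as_quat()))
M=np.linalg.inv(carr(np.load("carrier.npy"),0,0,0));L=P@M[:3,:3].T+M[:3,3]
for v in range(232,306,6):
    r=L[v,305:345];m=r[:,2]>.05
    if m.sum(): print(v,305+np.where(m)[0][[0,-1]],r[m][:,1].max().round(4),r[m][:,1].min().round(4),np.median(r[m],0))
for v,u in((243,290),(243,300),(243,240),(243,260),(240,222),(243,348),(225,200)): print(v,u,L[v,u])
E
```

```text
232 [338 344] -0.0496 -0.0534 [-0.1431 -0.0508  0.1553]
238 [314 344] -0.0274 -0.0536 [-0.149  -0.0386  0.1546]
244 [305 344] -0.019 -0.0534 [-0.1536 -0.0362  0.1576]
250 [314 344] -0.0275 -0.0537 [-0.1579 -0.0376  0.1613]
256 [315 333] -0.0274 -0.0432 [-0.1614 -0.0351  0.1665]
262 [315 333] -0.0274 -0.0424 [-0.1649 -0.0344  0.1714]
268 [305 334] -0.0078 -0.0428 [-0.168  -0.0311  0.1769]
274 [305 335] -0.0075 -0.0431 [-0.1711 -0.0302  0.1819]
280 [305 335] -0.0072 -0.0425 [-0.1742 -0.0299  0.1868]
286 [305 336] -0.0068 -0.0427 [-0.1775 -0.0299  0.1909]
292 [305 337] -0.0059 -0.0433 [-0.1804 -0.0298  0.1955]
298 [305 336] -0.0055 -0.0424 [-0.0978 -0.0106  0.3517]
304 [305 327] -0.0054 -0.0122 [-0.0977 -0.0089  0.3556]
243 290 [-0.1538 -0.0055  0.1546]
243 300 [-0.1538 -0.0145  0.1545]
243 240 [-0.1507  0.0385  0.1625]
243 260 [-0.1524  0.0213  0.1581]
240 222 [-0.1502  0.0552  0.1563]
243 348 [-0.1522 -0.0568  0.159 ]
225 200 [-0.1255  0.0659  0.1895]
```

```bash
python3 - <<'E'
from h import *
TA=tip(-.178,-.085,.235);tip(-.178,-.08,.170,T0=TA)
E
```

```text
total shift mm [-68.7  87.7  74.3] turn deg [-0.  -0.5 -0.1]
per row x10: [-0.171  0.219  0.186 -0.    -0.006 -0.001]
total shift mm [ 0. -5. 65.] turn deg [0. 0. 0.]
per row x10: [ 0.    -0.012  0.162  0.     0.     0.   ]
```

```bash
python3 -m crank '-0.175 0.22 0.18 0 -0.006 0 0; -0.175 0.22 0.18 0 -0.006 0 0; -0.175 0.22 0.18 0 -0.006 0 0; -0.175 0.22 0.18 0 -0.006 0 0; -0.175 0.22 0.18 0 -0.006 0 0; -0.175 0.22 0.18 0 -0.006 0 0; -0.175 0.22 0.18 0 -0.006 0 0; -0.175 0.22 0.18 0 -0.006 0 0; -0.175 0.22 0.18 0 -0.006 0 0; -0.1 0.1 0.1 0 0 0 0'
python3 - <<'E'
from h import *
st();wtip();tip(-.178,-.08,.170)
T=cur();p,d=camera("wrist");cv2.imwrite("pics/w9.png",p[:,:,::-1])
E
```

```text
clock: 23.5
position: [0.4674, -0.0278, 0.3141]
ee_rot: [0.986, 0.166, 0.001, 0.004]
ft_force: [0.2, 0.4, -0.2]
grip_width: 0.0
t 23.50 pos [ 0.4674 -0.0278  0.3141] F [ 0.2  0.4 -0.2] grip 0.0 j [ 1.15  0.06 -1.2   1.8   0.07  1.32 -1.31]
tip in carrier mm [-181.4  -82.3  241.1] lean 0.0 yaw -0.1
total shift mm [ 3.4 -2.3 71.1] turn deg [ 0.4 -0.  -0.1]
per row x10: [ 0.009 -0.005  0.178  0.006 -0.    -0.001]
```

View pics/w9.png

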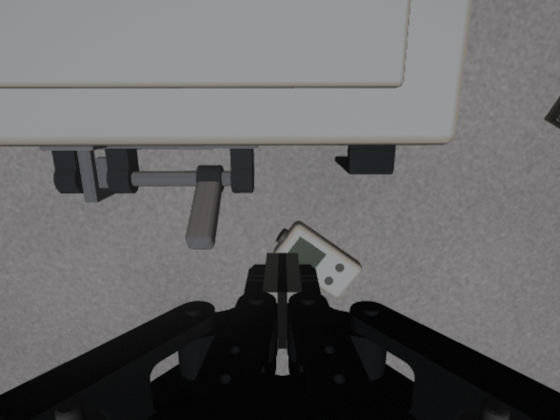

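The tab end is at (200,242), left of the closed fingertips at (282,265). I'll lower the tips beside it.

```bash
python3 -m crank '0.009 0 0.18 0 0 0 0; 0.009 0 0.18 0 0 0 0; 0.009 0 0.18 0 0 0 0; 0.009 0 0.18 0 0 0 0; 0.009 0 0.18 0 0 0 0; 0.009 0 0.18 0 0 0 0; 0.009 0 0.18 0 0 0 0; 0.009 0 0.18 0 0 0 0; 0.009 0 0.18 0 0 0 0; 0 0 0.1 0 0 0 0'
python3 - <<'E'
from h import *
st();wtip()
E
```

```text
clock: 24.55
position: [0.4711, -0.0253, 0.2394]
ee_rot: [0.986, 0.167, 0.001, 0.004]
ft_force: [0.6, 0.6, 0.3]
grip_width: -0.002
t 24.55 pos [ 0.4711 -0.0253  0.2394] F [0.6 0.6 0.3] grip -0.2 j [ 1.06  0.19 -1.18  1.89  0.19  1.18 -1.42]
tip in carrier mm [-177.1  -81.2  166.4] lean 0.0 yaw 0.0
```

Now I'll push along carrier +y, about 3.5 mm per row.

```bash
python3 -m crank '0 -0.1 0 0 0 0 0; 0 -0.1 0 0 0 0 0; 0 -0.1 0 0 0 0 0; 0 -0.1 0 0 0 0 0; 0 -0.1 0 0 0 0 0; 0 -0.1 0 0 0 0 0; 0 -0.1 0 0 0 0 0; 0 -0.1 0 0 0 0 0; 0 -0.1 0 0 0 0 0; 0 -0.1 0 0 0 0 0'
python3 - <<'E'
from h import *
st();wtip()
T=cur();p,d=camera("wrist");cv2.imwrite("pics/w10.png",p[:,:,::-1])
E
```

```text
clock: 25.55
position: [0.4574, 0.0144, 0.2395]
ee_rot: [0.986, 0.166, 0.002, 0.005]
ft_force: [1.1, -1.8, -1.0]
grip_width: 0.004
t 25.55 pos [0.4574 0.0144 0.2395] F [ 1.1 -1.8 -1. ] grip 0.3 j [ 1.04  0.14 -1.22  1.92  0.15  1.17 -1.47]
tip in carrier mm [-176.9  -39.4  166.5] lean 0.1 yaw -0.1
```

View pics/w10.png

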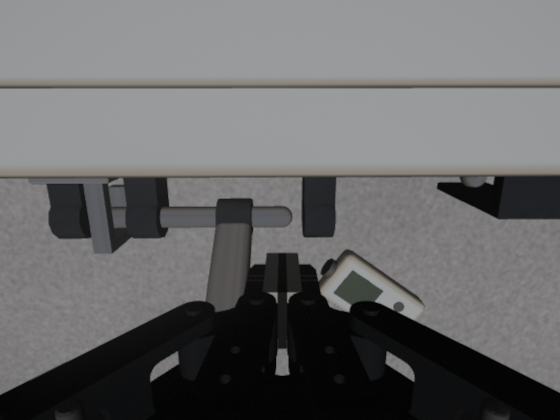

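```bash
python3 -m crank '0 -0.08 0 0 0 0 0; 0 -0.08 0 0 0 0 0; 0 -0.08 0 0 0 0 0; 0 -0.08 0 0 0 0 0; 0 -0.08 0 0 0 0 0; 0 -0.06 0 0 0 0 0; 0 -0.06 0 0 0 0 0; 0 -0.06 0 0 0 0 0; 0 -0.06 0 0 0 0 0; 0 -0.06 0 0 0 0 0'
python3 - <<'E'
from h import *
st();wtip()
T=cur();p,d=camera("wrist");cv2.imwrite("pics/w11.png",p[:,:,::-1])
E
```

```text
clock: 26.6
position: [0.4493, 0.0372, 0.2398]
ee_rot: [0.987, 0.163, 0.003, 0.009]
ft_force: [5.7, -11.7, -4.1]
grip_width: -0.003
t 26.60 pos [0.4493 0.0372 0.2398] F [  5.7 -11.7  -4.1] grip -0.2 j [ 1.02  0.11 -1.24  1.94  0.13  1.16 -1.51]
tip in carrier mm [-177.   -15.9  166.8] lean 0.2 yaw -0.3
```

View pics/w11.png

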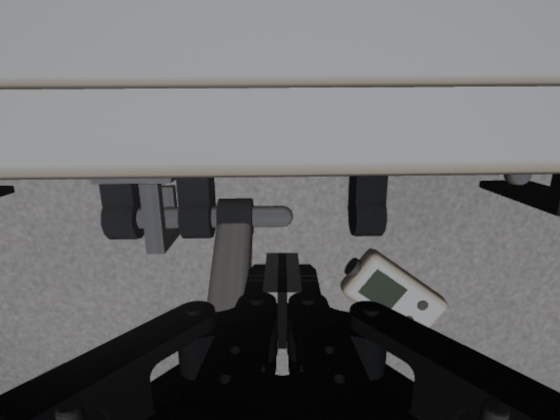

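The tab collar (218–253) is now nearly against the middle guide (right edge at 215), and the force has risen to about 12 N. One more push will confirm the end stop.

```bash
python3 -m crank '0 -0.04 0 0 0 0 0; 0 -0.06 0 0 0 0 0; 0 -0.06 0 0 0 0 0; 0 -0.06 0 0 0 0 0; 0 -0.06 0 0 0 0 0; 0 0 0 0 0 0 0; 0 0 0 0 0 0 0; 0 0 0 0 0 0 0; 0 0 0 0 0 0 0; 0 0 0 0 0 0 0'
python3 - <<'E'
from h import *
st();wtip()
E
```

```text
clock: 27.65
position: [0.449, 0.037, 0.2399]
ee_rot: [0.987, 0.157, 0.006, 0.017]
ft_force: [0.2, -4.1, 0.4]
grip_width: 0.003
t 27.65 pos [0.449  0.037  0.2399] F [ 0.2 -4.1  0.4] grip 0.2 j [ 1.02  0.09 -1.24  1.95  0.14  1.16 -1.53]
tip in carrier mm [-177.1  -17.1  167. ] lean 0.3 yaw -1.1
```

```bash
python3 -m crank '0 0.1 0 0 0 0 0; 0 0.2 0 0 0 0 0; 0 0.3 0 0 0 0.05 0; 0 0.3 -0.1 0 0 0.05 0; 0 0.3 -0.3 0 0 0 0; 0 0.2 -0.5 0 0 0 0; 0 0 -0.6 0 0 0 0; 0 0 -0.6 0 0 0 0; 0 0 -0.6 0 0 0 0; 0 0 -0.4 0 0 0 0'
python3 - <<'E'
from h import *
np.set_printoptions(precision=4,suppress=True)
st();wtip()
T=cur();p,d=camera("wrist");cv2.imwrite("pics/w12.png",p[:,:,::-1]);np.savez("pics/w12.npz",d=d,T=T)
P=cloud("wrist",d,(T[:3,3],R.from_matrix(T[:3,:3]).as_quat()))
M=np.linalg.inv(carr(np.load("carrier.npy"),0,0,0));L=P@M[:3,:3].T+M[:3,3]
Q=L.reshape(-1,3);m=(Q[:,0]<-.166)&(Q[:,0]>-.195)&(Q[:,2]>.168)&(Q[:,2]<.2)&(abs(Q[:,1])<.06)
for a in(.170,.178,.186):
    k=m&(abs(Q[:,2]-a)<.004);print(a,k.sum(),np.percentile(Q[k,1],[2,50,98]) if k.sum() else '')
m=(abs(Q[:,1])<.1)&(abs(Q[:,2]-.2)<.03)&(Q[:,0]>-.1)&(Q[:,0]<.1);A=np.c_[Q[m,:2],np.ones(m.sum())];print("lid",m.sum(),np.linalg.lstsq(A,Q[m,2],rcond=None)[0])
E
```

```text
clock: 28.65
position: [0.4648, -0.0211, 0.37]
ee_rot: [0.989, 0.148, 0.004, 0.013]
ft_force: [-0.5, -0.1, 0.0]
grip_width: 0.002
t 28.65 pos [ 0.4648 -0.0211  0.37  ] F [-0.5 -0.1  0. ] grip 0.2 j [ 1.16 -0.02 -1.18  1.72  0.    1.42 -1.29]
tip in carrier mm [-181.5  -76.6  297.1] lean 0.2 yaw -2.2
0.17 44 [-0.0032 -0.0028  0.0112]
0.178 230 [-0.0033  0.0027  0.0117]
0.186 238 [-0.0031  0.0024  0.0116]
lid 29400 [ 0.0006 -0.0009  0.1978]
```

View pics/w12.png

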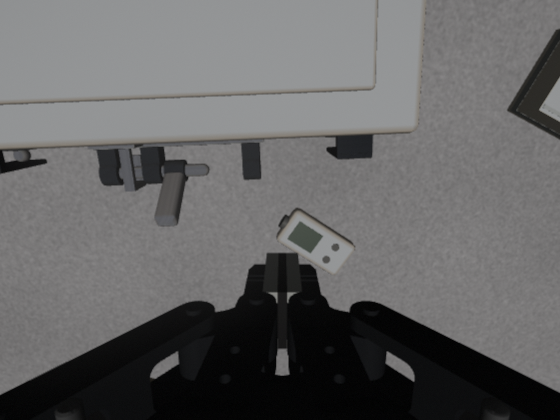

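```bash
python3 - <<'E'
from h import *
a=cv2.imread("pics/w12.png")[125:245,70:280];b=cv2.imread("pics/w9.png")[130:260,30:270]
cv2.imwrite("pics/z12.png",cv2.resize(a,None,fx=3.5,fy=3.5,interpolation=3));cv2.imwrite("pics/z9.png",cv2.resize(b,None,fx=3,fy=3,interpolation=3))
E
```

```text
(no output)
```

View pics/z12.png

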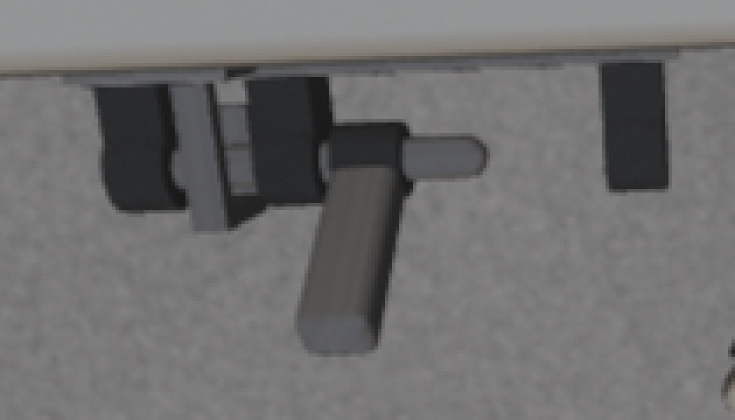

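View pics/z9.png

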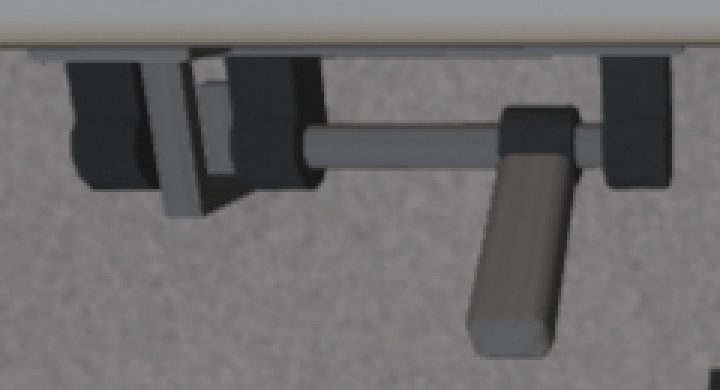

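```bash
python3 - <<'E'
from h import *
TA=tip(-.177,-.04,.2);tip(-.177,-.03,.167,T0=TA);tip(-.177,-.037,.167)
E
```

```text
total shift mm [  2.1 -37.8  98. ] turn deg [ 1.7 -0.3 -2.2]
per row x10: [ 0.008 -0.091  0.246  0.021 -0.004 -0.027]
total shift mm [  0. -10.  33.] turn deg [0. 0. 0.]
per row x10: [-0.    -0.025  0.083  0.     0.     0.   ]
total shift mm [  1.8 -41.8 130.9] turn deg [ 1.7 -0.3 -2.2]
per row x10: [ 0.007 -0.1    0.329  0.021 -0.004 -0.027]
```

```bash
python3 -m crank '0.01 -0.16 0.3 0.03 0 -0.05 0; 0.01 -0.16 0.33 0.03 0 -0.05 0; 0.01 -0.16 0.33 0.03 0 -0.05 0; 0.01 -0.16 0.33 0.03 0 -0.05 0; 0.01 -0.16 0.33 0.03 0 -0.05 0; 0.01 -0.16 0.33 0.03 0 -0.03 0; 0 -0.05 0.33 0 0 0 0; 0 0 0.33 0 0 0 0; 0 0 0.33 0 0 0 0; 0 0 0.25 0 0 0 0'
python3 -c "
from h import *
st();wtip()"
```

```text
clock: 29.7
position: [0.4543, 0.0189, 0.2311]
ee_rot: [0.986, 0.168, 0.002, -0.0]
ft_force: [0.6, -0.5, 0.3]
grip_width: -0.001
t 29.70 pos [0.4543 0.0189 0.2311] F [ 0.6 -0.5  0.3] grip -0.1 j [ 1.04  0.15 -1.23  1.94  0.15  1.15 -1.48]
tip in carrier mm [-178.2  -33.4  158.1] lean 0.2 yaw 0.2
```

```bash
python3 -m crank '0.02 -0.06 -0.03 0 0 0 0; 0.02 -0.06 -0.03 0 0 0 0; 0 -0.06 -0.03 0 0 0 0; 0 -0.06 0 0 0 0 0; 0 -0.06 0 0 0 0 0; 0 -0.06 0 0 0 0 0; 0 -0.06 0 0 0 0 0; 0 -0.06 0 0 0 0 0; 0 -0.08 0 0 0 0 0; 0 -0.1 0 0 0 0 0'
python3 -c "
from h import *
st();wtip()"
python3 -m crank '0 -0.12 0 0 0 0 0; 0 -0.14 0 0 0 0 0; 0 -0.16 0 0 0 0 0; 0 -0.18 0 0 0 0 0; 0 -0.18 0 0 0 0 0; 0 -0.18 0 0 0 0 0; 0 -0.18 0 0 0 0 0; 0 -0.18 0 0 0 0 0; 0 -0.18 0 0 0 0 0; 0 -0.18 0 0 0 0 0'
python3 -c "
from h import *
st();wtip()"
```

```text
clock: 30.7
position: [0.45, 0.0373, 0.2356]
ee_rot: [0.986, 0.164, 0.005, 0.006]
ft_force: [8.2, -16.5, -3.8]
grip_width: 0.006
t 30.70 pos [0.45   0.0373 0.2356] F [  8.2 -16.5  -3.8] grip 0.5 j [ 1.03  0.12 -1.25  1.95  0.13  1.15 -1.51]
tip in carrier mm [-176.1  -15.6  162.6] lean 0.4 yaw -0.3
clock: 31.7
position: [0.4473, 0.0412, 0.2366]
ee_rot: [0.99, 0.133, 0.017, 0.047]
ft_force: [9.1, -28.5, 1.8]
grip_width: -0.005
t 31.70 pos [0.4473 0.0412 0.2366] F [  9.1 -28.5   1.8] grip -0.5 j [ 0.99  0.07 -1.25  1.97  0.18  1.14 -1.64]
tip in carrier mm [-176.7  -17.3  164. ] lean 0.9 yaw -3.8
```

It takes about 30 N without moving, so this is a hard stop. I'll back off and clear the scene.

```bash
python3 -m crank '0 0.1 0 0 0 0 0; 0 0.2 0 0 0 0.1 0; 0 0.3 0 0 0 0.1 0; 0 0.3 -0.1 0 0 0.05 0; -0.1 0.2 -0.4 0 0 0 0; -0.2 0 -0.7 0 0 0 0; -0.2 0 -0.7 0 0 0 0; -0.2 0 -0.7 0 0 0 0; -0.1 0 -0.7 0 0 0 0; 0 0 -0.4 0 0 0 0'
python3 - <<'E'
from h import *
np.set_printoptions(precision=4,suppress=True)
st();wtip()
T=cur();p,d=camera("wrist");cv2.imwrite("pics/w13.png",p[:,:,::-1])
P=cloud("wrist",d,(T[:3,3],R.from_matrix(T[:3,:3]).as_quat()))
M=np.linalg.inv(carr(np.load("carrier.npy"),0,0,0));Q=(P@M[:3,:3].T+M[:3,3]).reshape(-1,3)
m=(Q[:,0]<-.166)&(Q[:,0]>-.195)&(Q[:,2]>.168)&(Q[:,2]<.2)&(abs(Q[:,1])<.06)
print(np.percentile(Q[m,1],[2,50,98]))
m=(abs(Q[:,0]+.154)<.01)&(abs(Q[:,2]-.155)<.01)&(abs(Q[:,1])<.08)
print(np.histogram(Q[m,1],bins=np.arange(-.08,.081,.01)))
for n in("side","top"):
    p,d=camera(n);cv2.imwrite(f"pics/{n}9.png",p[:,:,::-1])
E
```

```text
clock: 32.7
position: [0.4188, -0.0013, 0.3939]
ee_rot: [0.992, 0.113, 0.018, 0.045]
ft_force: [0.9, -0.2, -0.9]
grip_width: -0.002
t 32.70 pos [ 0.4188 -0.0013  0.3939] F [ 0.9 -0.2 -0.9] grip -0.2 j [ 1.11 -0.29 -1.02  1.79 -0.17  1.45 -1.23]
tip in carrier mm [-217.5  -47.9  321.2] lean 0.9 yaw -6.1
[-0.003   0.0039  0.012 ]
(array([  0, 114, 285,   9,   0,  17, 137, 184, 183, 242, 296, 254, 212,
       343, 119,   0]), array([-0.08, -0.07, -0.06, -0.05, -0.04, -0.03, -0.02, -0.01, -0.  ,
        0.01,  0.02,  0.03,  0.04,  0.05,  0.06,  0.07,  0.08]))
```

View pics/w13.png

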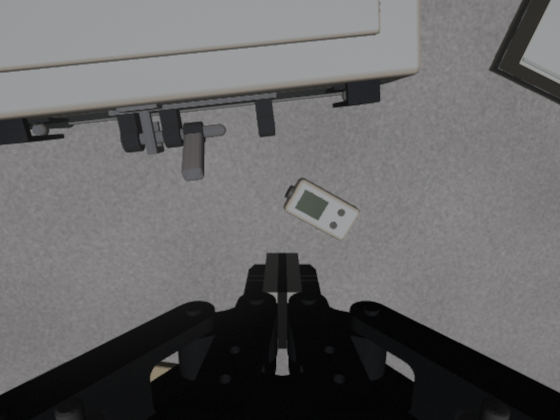

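View pics/side9.png

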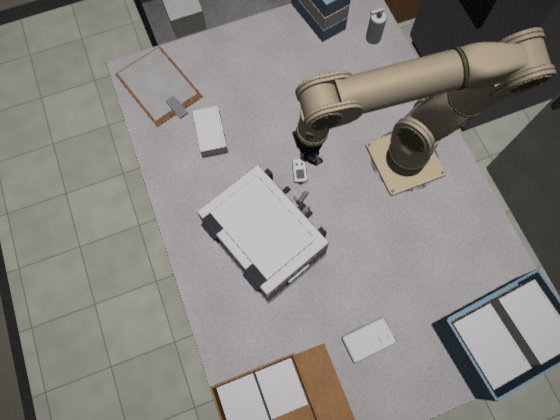

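View pics/top9.png

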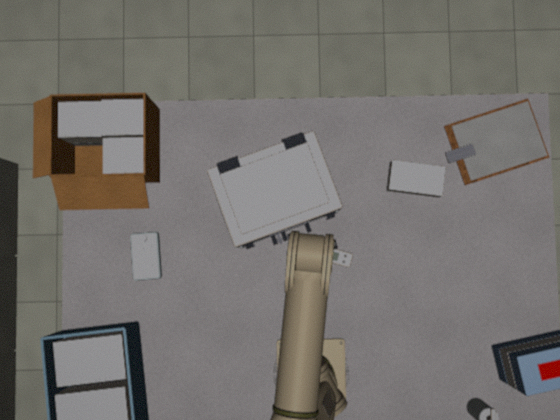

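The tab moved 39.7 mm. Before the push there was a gap of about 6 mm between its collar and the right guide, so guide-to-guide travel comes to about 45 mm. That fits a bolt that started a few mm in and now sits at its end stop, with the collar against the middle guide and no movement at about 30 N. The robot is clear, so I'll hand in.

```bash
python3 -c "
from workcell import *
print(hand_in())"
```

```text
the job is handed in; nothing more can be done
None
```

The carton is standing in the gap, the lid is shut, and the lock was pushed until it met a hard stop. I handed the job in at about 33 s, with the robot clear of everything.

- **Carton:** I gripped it with the tool leaning 35° and lowered it in under the lid. I let go only once the wrist force showed it resting on the floor. In the picture taken after release it stood upright and centred, with its top at z = 126 mm, level with its neighbours. The shut lid hides it from any later check.
- **Lid:** I pressed it down with closed fingertips. Afterwards its face measured level (slope under 0.001 rad) at z = 198 mm, which matches shut and snapped. The last press overshot after the lid shut, and the wrist force reached about 43 N for a moment. That was through the fingertips, not the gripper's body.
- **Lock:** I pushed the tab along +y after the lid was shut. It stopped moving, and a second push of about 30 N did not shift it further.
- **Disagreement on the lock:** the tab moved only about 39.7 mm, not 45 mm. Before the push the tab's collar stood about 6 mm off the right-hand guide, and it now sits within about 1–2 mm of the middle guide. I took this to mean the bolt started about 5 mm in and is now at its end stop, but I could not read the joint value directly.
- **Other things:** the big carton, logger and coolant pack look unmoved in the last pictures; I did not measure them again.

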